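Seat a lens barrel in the vee cradle and clamp it

TASK

On the alignment stand, swing the clamp fully up out of the way, then roll the silver lens barrel gently along the deck into the vee cradle, without gripping or lifting it, and let go so that it settles by itself, not sticking out past either end of the cradle. Then swing the clamp down until its rubber pad rests firmly on the barrel, and leave everything else where it is.

Things in the scene. Friction and masses are not known exactly. Their poses are not given: they have to be found in the camera images.
- stand: Fixed metal alignment stand. Origin: under the middle of its vee cradle, at table height; x along the cradle, y across it to the loading deck, z up. All 150 mm long in x. In y: deck +217 to +24 mm, top 50 mm above the table; 90 degree vee groove +24 to -24 mm, 24 mm deep; bank to -75 mm, 50 mm high, with hinge post (x within 24 mm, up to 98 mm high); blue tray to -160 mm, 18 mm high.
- deck (a point): Middle of the flat aluminium loading deck's top (50 mm above the table, 120 mm in +y from the cradle's middle); a 5 mm high black lip runs along its outer end, on the last 8 mm in +y.
- vee (a point): Where the middle of the barrel's axis lies when it is seated in the middle of the cradle: 54.3 mm above the table, 4.3 mm above the deck. Axes as the stand's.
- hinge (a point): Hinge axis of the clamp arm: above the bank, at y = -50 mm from the cradle's middle and 88 mm above the table; the axis runs along the stand's x.
- clamp (a joint): Clamp arm's swing (rad). 0: level, its rubber pad touching the top of a seated barrel; grows as it swings up and away from the deck; stops at 1.75 (just past upright) and -0.1. Stiff hinge: stays where left; 2 to 4 N at the handle moves it, so press it down with 10 N or so to clamp. Arm 24 mm wide, 12 thick; pad 30 x 26 mm, centred 50 mm from the hinge.
- handle (a point): Middle of the clamp's red T-bar: round bar 14 mm thick, 116 mm long, parallel to the stand's x. It turns with the arm: arm level, it is 95 mm from the hinge in +y and 36 mm above it (101.6 mm from the hinge axis, 0.362 rad above the arm). Can be pinched about 35 mm to either side of its middle, clear of the 24 mm wide arm.
- barrel: Silver lens barrel, a cylinder 40 mm across, 110 mm long (last 7 mm at each end black, 30 mm across), 0.3 kg, on the deck roughly parallel to the cradle. Origin: middle of its axis, own x along it. On the deck the axis is 70 mm above the table. A push of 1 to 3 N rolls it; let go on the deck it soon stops; it drops into the groove once its axis has passed the groove's edge.
- lock_ring: dark steel lock ring, 38 mm across, 9 mm high, lying in the stand's blue tray; bystander; origin under its centre
- cap: black disc-shaped lens cap, 38 mm across, 12 mm high, in the blue tray; bystander; origin under its centre
- screwdriver: yellow-handled screwdriver 160 mm long lying at the far side of the table; bystander
- drops: small white bottle with green cap, 32 mm across, 75 mm high, at the far side; bystander; origin under its centre
- lens_case: blue box 100 x 160 x 30 mm on the left; bystander; origin under its centre
- eyepiece: black eyepiece standing upright on the right, 42 mm across, 66 mm high; bystander; origin under its centre
- pot: grey plastic cup on the right, 74 mm across, 90 mm high; bystander; origin under its centre
Things that resemble listed ones, but are neither listed nor needed, are in the scene too. Leave any orange, red or turquoise look-alike of the barrel alone.

How it is judged:
By the outcome, as a careful person would: the job done as asked, in the order asked, and still so for the second after the job is handed in, with the robot touching nothing.
It also fails if it takes over 64 s, if anything falls off the work surface, if the arm or the gripper's body presses on something with over 40 N, if the wrist force passes 120 N, or if a joint passes its speed limit or range.

ROBOT

A 6-joint arm with a two-finger parallel gripper is mounted at the origin on the work surface. World frame = base frame: x ahead of the robot, y to its left, z up, the work surface at z = 0. Lengths are in m, angles in rad, forces in N, time in s.
With the tool pointing down it reaches from about 0.25 to 0.85 m from the base axis. Payload 12.5 kg.
Tool frame: the origin (TCP) lies at the very end of the fingers, on their centre line; the grasp point (between the pads) lies 19 mm behind it; x points along the fingers, y is the direction in which the jaws open and shut, and the axes are right-handed (so a half turn about x gives the same grasp; the last joint's range is limited). The gripper opens to 93 mm and grips with 3 to 60 N. Pads are 15 mm wide; open, the fingers measure 128 mm over their backs; the gripper's body (75 mm by 188 mm) begins 65 mm behind the grasp point.
Start: joints at [-1.368, 0.351, 1.652, -0, 1.139, -0.085], TCP at [0.156, -0.527, 0.219] pointing down, gripper open.
Joint ranges: [-2.75, 2.75], [-0.79, 2.1], [0.01, 2.65], [-1.57, 4.71], [0.07, 3.14], [-2.87, 2.87]. Speed limits (rad/s): [2.22, 2.22, 2.79, 3.14, 3.14, 3.14].

INTERFACE

Orientations are given as a unit quaternion [w, x, y, z].
In Python, from plant import r, vision gives the robot as it stands.
- The arm moves only by the tool step_arm, never from a script. Its argument "series" is a list of rows, each an object of numbers: "dx", "dy", "dz": the shift along the tool's x, y, z in m; "wx", "wy", "wz": the turn, a rotation vector about the tool's x, y, z in degrees. In form: [{"dx": .., "dy": .., "dz": .., "wx": .., "wy": .., "wz": ..}, ...]. A call has 1 to 20 rows; each row is the pose to reach, as a shift and turn from the pose measured when the call began, along the tool's axes at that moment; what a row does not reach only later rows make up. A row lasts 1/8 s, in which the tool goes at most 62.5 mm and 10.7 degrees, less where a joint would pass 70% of its speed; a pose out of reach is approached as far as the arm can. A call with a gripper value outside its range is refused whole. "hand" is the finger opening in m, from 0 to 0.093, set as the call begins (left out, the last holds). The fingers move at their own pace and stop on an object; "newtons" is the grip in N (left out, the last holds). Time passes only in rows, so rows that repeat a pose let the fingers close. It gives the time, the measured TCP pose, the force and the opening at its end, in the units of the state.
- r.get_state(): the state, without advancing time (a new reading comes with each control period).
- vision.grab_frame(name): name is "scene" or "top"; returns a dict with "color" (480x640x3 uint8, red, green, blue), "range_z" (480x640 float32, m along the optical axis (not along the pixel's ray), 0 where there is no reading), "mtx" (3x3 intrinsics, pixels), "extrinsics" (4x4, takes a point from camera to world coordinates). Camera axes: x right, y up, looking along -z (the intrinsics and any distortion apply to the point x, -y, -z); pixel columns grow to the right and rows downward; lengths in m; the calibration is good to about 2 mm. A picture is of the moment at which its call begins.
- r.sign_off(): hands the job in, once; it reports no verdict.
The state is a dict: "time_s": time; "qpos": joint angles; "qvel": joint speeds; "joint_efforts": joint torques, N m; "position": TCP position; "ee_rot": TCP orientation; "contact_force": force on the tool from outside, world axes, zero at the start; "wrist_torque": the same for the moment, N m; "opening": finger opening in m.
Only numpy, scipy, OpenCV 4.12 (cv2) and the standard library are available. Lean on these libraries where they do the work, as an engineer would, in place of code of your own. Each camera call takes 0.05 s, during which the arm holds its last target. There are 200 camera calls.

## Working session

There is one attempt and no reset: what is moved stays moved. The work goes in short steps, Python scripts to look and compute and a tool call to move; the robot and the scene stay as the last step left them, time stands still between calls to the robot, and variables do not carry over. Pictures are saved under pics/ and viewed, about 8 in all and at most 12, crops included, and the job is handed in when it is done.

Besides the shell and the picture viewer there is one more tool, called after "Request:" by a JSON object that holds its "name" and its "arguments". step_arm: Moves the arm, as the interface text tells. Its arguments: {"type":"object","properties":{"series":{"type":"array"},"hand":{"type":"number"},"newtons":{"type":"number"}},"required":["series"]}

```bash
ls; mkdir -p pics
python3 - <<'E'
from plant import r, vision
import cv2, numpy as np
for n in ("scene","top"):
    f=vision.grab_frame(n); np.savez(f"pics/{n}0.npz",**f)
    cv2.imwrite(f"pics/{n}0.png",f["color"][:,:,::-1])
    print(n,f["mtx"].round(1).tolist(),f["extrinsics"].round(4).tolist(),f.keys())
print(r.get_state())
E
```

```text
pics
scene [[513.5, 0.0, 322.5], [0.0, 513.5, 234.8], [0.0, 0.0, 1.0]] [[-0.7379, -0.5328, 0.4143, 1.094], [0.6748, -0.5958, 0.4356, 0.4943], [0.0147, 0.601, 0.7991, 1.0663], [0.0, 0.0, 0.0, 1.0]] dict_keys(['color', 'range_z', 'mtx', 'extrinsics'])
top [[437.5, 0.0, 320.3], [0.0, 437.5, 246.3], [0.0, 0.0, 1.0]] [[-0.0087, 0.9958, -0.0907, 0.4749], [-1.0, -0.0089, -0.0014, -0.0075], [-0.0022, 0.0907, 0.9959, 1.119], [0.0, 0.0, 0.0, 1.0]] dict_keys(['color', 'range_z', 'mtx', 'extrinsics'])
{'time_s': 0.1, 'qpos': array([-1.36759669e+00,  3.51191734e-01,  1.65238585e+00, -6.15980508e-06,
        1.13912164e+00, -8.46091550e-02]), 'qvel': array([-5.14352474e-05, -1.42835052e-03, -1.20620627e-03, -1.19645939e-03,
        5.29673663e-04,  3.23421145e-03]), 'joint_efforts': array([ 4.14155293e-04, -4.98026776e+01, -2.85703772e+01,  7.00041885e-02,
        2.39244488e-02, -2.25784379e-05]), 'position': array([ 0.15606972, -0.52704697,  0.21814034]), 'ee_rot': array([-0.1010154 , -0.69977246, -0.10179625,  0.69982278]), 'contact_force': array([-0.49175178, -0.24620828,  0.40740423]), 'wrist_torque': array([0.00379006, 0.00093113, 0.0298522 ]), 'opening': 0.09285886001414671}
```

View pics/scene0.png

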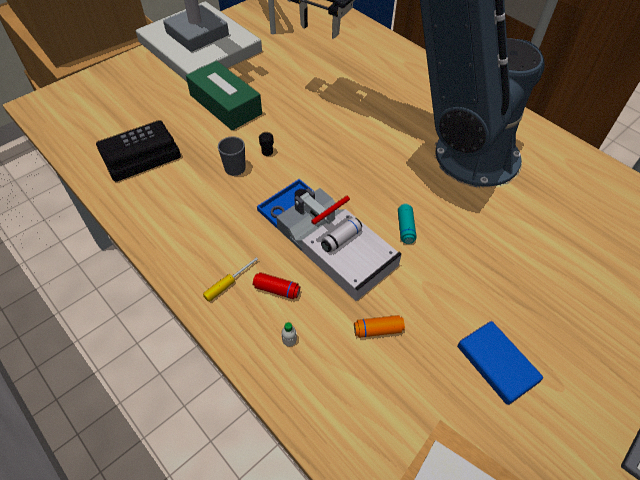

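View pics/top0.png

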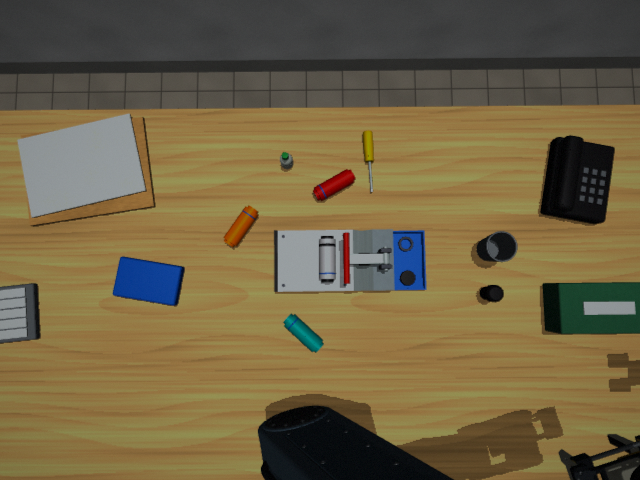

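The silver barrel is at top (327,260) and scene (342,234). Look-alikes in the top view are red (334,185), orange (240,226) and turquoise (304,333); all three are left out. The red T-bar is at top (347,258), the clamp arm at (370,258) and the blue tray at (408,260).

```bash
cat > h.py <<'E'
import numpy as np, cv2
from plant import r, vision
def cloud(f):
    m=f["mtx"]; d=f["range_z"]; v,u=np.mgrid[:480,:640]
    p=np.stack([(u-m[0,2])/m[0,0]*d,-(v-m[1,2])/m[1,1]*d,-d],-1)
    P=p@f["extrinsics"][:3,:3].T+f["extrinsics"][:3,3]; P[d==0]=np.nan; return P
def red(f):
    h=cv2.cvtColor(f["color"],cv2.COLOR_RGB2HSV); return ((h[...,0]<6)|(h[...,0]>174))&(h[...,1]>150)&(h[...,2]>60)
def blue(f):
    h=cv2.cvtColor(f["color"],cv2.COLOR_RGB2HSV); return (h[...,0]>100)&(h[...,0]<125)&(h[...,1]>150)&(h[...,2]>60)
E
python3 - <<'E'
from h import *
for n in ("top","scene"):
    f=dict(np.load(f"pics/{n}0.npz")); P=cloud(f); X,Y,Z=P[...,0],P[...,1],P[...,2]
    roi=(X>.3)&(X<.62)&(Y>-.3)&(Y<.15)
    for nm,m in (("deck",roi&(abs(Z-.05)<.006)),("tray",roi&blue(f)),("red",roi&red(f)&(Z>.06)&(Y>-.12)),("barrel",roi&(Z>.077)&(Z<.1)&~red(f)&(Y>-.045)&(Y<.09))):
        m=cv2.morphologyEx(m.astype(np.uint8),cv2.MORPH_OPEN,np.ones((2,2)))>0
        q=P[m]; 
        if len(q)<5: print(n,nm,len(q)); continue
        rr=cv2.minAreaRect((q[:,:2]*1000).astype(np.float32)); print(n,nm,len(q),"med",np.nanmedian(q,0).round(4),"min",q.min(0).round(3),"max",q.max(0).round(3),"rect",np.round(rr[0],1),np.round(rr[1],1),round(rr[2],1))
    v,u=np.nonzero(roi&(Z>.04)); a,b,c,d=u.min()-25,u.max()+25,v.min()-15,v.max()+15
    cv2.imwrite(f"pics/{n}_crop.png",cv2.resize(f["color"][c:d,a:b,::-1],None,fx=4 if n=="top" else 3,fy=4 if n=="top" else 3)); print(n,"crop",a,b,c,d)
E
```

```text
top deck 4812 med [0.5319 0.0068 0.05  ] min [nan nan nan] max [nan nan nan] rect [535.7 -45.2] [150.7 300. ] 0.2
top tray 1529 med [ 0.5395 -0.2351  0.0045] min [nan nan nan] max [nan nan nan] rect [ 544.1 -246.4] [166.4  34. ] 28.4
top red 256 med [ 0.5378 -0.0662  0.1306] min [nan nan nan] max [nan nan nan] rect [541.5 -64.5] [ 16.3 123. ] 85.2
top barrel 676 med [ 0.5363 -0.0242  0.087 ] min [nan nan nan] max [nan nan nan] rect [538.6 -24.4] [ 30.5 109.7] 75.5
top crop 249 419 214 364
scene deck 4002 med [0.5528 0.0206 0.0499] min [nan nan nan] max [nan nan nan] rect [502.3 -27.8] [175.8 282.4] 12.0
scene tray 793 med [ 0.5549 -0.2423  0.0056] min [nan nan nan] max [nan nan nan] rect [ 536.2 -219. ] [143.2 112.2] 63.0
scene red 228 med [ 0.5398 -0.0582  0.1279] min [nan nan nan] max [nan nan nan] rect [500.1 -88.9] [206.7  24.6] 23.4
scene barrel 544 med [ 0.5477 -0.0113  0.0863] min [ 0.468 -0.031  0.051] max [0.598 0.001 0.095] rect [533.4 -14.7] [ 31.9 130.3] 89.5
scene crop 251 437 173 306
```

Run:
```python
from h import *
for n in ("top","scene"):
    f=dict(np.load(f"pics/{n}0.npz")); P=np.nan_to_num(cloud(f),nan=-9); X,Y,Z=P[...,0],P[...,1],P[...,2]
    roi=(X>.4)&(X<.66)&(Y>-.3)&(Y<.2)
    for nm,m in (("stand",roi&(Z>.03)&(Z<.06)),("tray",roi&blue(f)&(abs(Z-.018)<.008)),("red",roi&red(f)&(Z>.1)),("barrel",roi&(Z>.075)&(Z<.1)&~red(f)&(Y>-.045)&(Y<.09))):
        m=m.astype(np.uint8); k,l,s,c=cv2.connectedComponentsWithStats(m); m=l==1+np.argmax(s[1:,4])
        q=P[m]; rr=cv2.minAreaRect((q[:,:2]*1000).astype(np.float32)); C=np.cov(q[:,:2].T); 
        print(n,nm,len(q),"mean",q.mean(0).round(4),"lo",np.percentile(q,1,0).round(4),"hi",np.percentile(q,99,0).round(4),"rect",np.round(rr[0],1),np.round(rr[1],1),round(rr[2],1))
        if nm in("red","barrel"):
            w,V=np.linalg.eigh(C); print("  dir deg",np.degrees(np.arctan2(V[1,1],V[0,1])))
        if nm=="barrel":
            print("  Zmax pct",np.percentile(q[:,2],[50,90,97]))
        if nm=="stand" and n=="top":
            # edges: per column of Y bins, X extents; per X bins, Y extents
            ys=np.arange(-.13,.1,.01); hi=[np.percentile(q[abs(q[:,1]-y)<.005,0],99) for y in ys]; lo=[np.percentile(q[abs(q[:,1]-y)<.005,0],1) for y in ys]
            print("  far edge fit",np.polyfit(ys,hi,1),"near",np.polyfit(ys,lo,1))
            xs=np.arange(.48,.6,.01); e=[q[abs(q[:,0]-x)<.005,1].max() for x in xs]; print("  y end",np.polyfit(xs-.54,e,1))
```

```text
top stand 4114 mean [0.5367 0.0152 0.0494] lo [ 0.4646 -0.1034  0.0329] hi [0.6124 0.1069 0.0566] rect [538.4  -0.9] [150.1 216.5] 0.1Traceback (most recent call last):
  File "<stdin>", line 15, in <module>
    return _quantile_unchecked(
        a, q, axis, out, overwrite_input, method, keepdims, weights)
    return _ureduce(a,
                    func=_quantile_ureduce_func,
    ...<5 lines>...
                    overwrite_input=overwrite_input,
                    method=method)
    r = func(a, **kwargs)
    result = _quantile(arr,
                       quantiles=q,
    ...<2 lines>...
                       out=out,
                       weights=wgt)
    slices_having_nans = np.isnan(arr[-1, ...])
                                  ~~~^^^^^^^^^
IndexError: index -1 is out of bounds for axis 0 with size 0
```

View pics/top_crop.png

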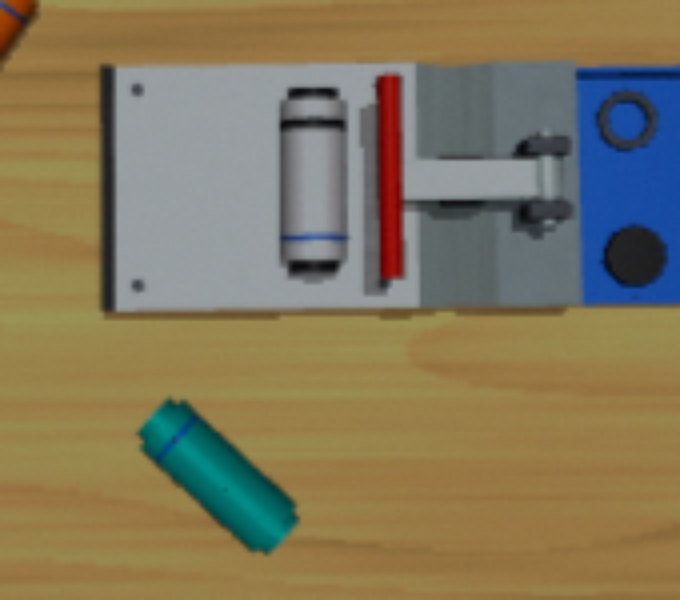

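View pics/scene_crop.png

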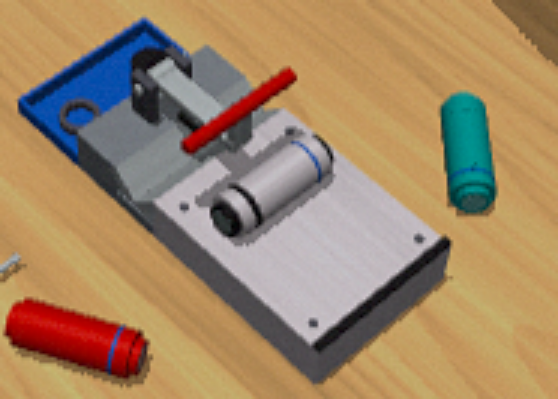

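Both crops confirm the choice: the plain silver barrel with black ends lies on the deck (top crop px (313,183)). The clamp is down, with its T-bar at crop px (390,175), between the barrel and the groove.

```bash
cat > meas.py <<'E'
from h import *
def meas(n,f):
    P=np.nan_to_num(cloud(f),nan=-9); X,Y,Z=P[...,0],P[...,1],P[...,2]
    roi=(X>.4)&(X<.66)&(Y>-.3)&(Y<.2)
    for nm,m in (("tray",roi&blue(f)&(abs(Z-.018)<.008)),("red",roi&red(f)&(Z>.1)),("barrel",roi&(Z>.068)&(Z<.1)&~red(f)&(Y>-.07)&(Y<.09))):
        if m.sum()<20: print(n,nm,m.sum()); continue
        k,l,s,c=cv2.connectedComponentsWithStats(m.astype(np.uint8)); m=l==1+np.argmax(s[1:,4])
        q=P[m]; w,V=np.linalg.eigh(np.cov(q[:,:2].T)); print(n,nm,len(q),"mean",q.mean(0).round(4),"lo",np.percentile(q,1,0).round(4),"hi",np.percentile(q,99,0).round(4),"dir",np.degrees(np.arctan2(V[1,1],V[0,1])).round(1))
    q=P[roi&(Z>.046)&(Z<.056)]
    ys=[-.01,.01,.03,.05,.07,.09]; s=[q[abs(q[:,1]-y)<.006] for y in ys]
    if n=="top": print("far",np.polyfit(ys,[np.percentile(a[:,0],99) for a in s],1).round(4),"near",np.polyfit(ys,[np.percentile(a[:,0],1) for a in s],1).round(4))
    xs=np.arange(.48,.6,.02); print(n,"yend",np.polyfit(xs-.54,[np.percentile(q[abs(q[:,0]-x)<.006,1],99.5) for x in xs],1).round(4), "lip z", np.median(q[q[:,1]>.1][:,2]) if (q[:,1]>.1).any() else 0)
if __name__=="__main__":
    for n in("top","scene"): meas(n,dict(np.load(f"pics/{n}0.npz")))
    from scipy.spatial.transform import Rotation as R
    s=r.get_state(); print(R.from_quat(np.roll(s["ee_rot"],-1)).as_matrix().round(3))
E
python3 meas.py
```

```text
top tray 191 mean [ 0.5461 -0.2483  0.0168] lo [ 0.4656 -0.2685  0.0103] hi [ 0.6126 -0.1916  0.0224] dir -174.5
top red 257 mean [ 0.5396 -0.064   0.1306] lo [ 0.4837 -0.0694  0.1255] hi [ 0.5948 -0.0583  0.1351] dir 179.4
top barrel 762 mean [ 0.5396 -0.0217  0.085 ] lo [ 0.4868 -0.0412  0.0713] hi [ 0.5938 -0.0025  0.0928] dir 179.3
far [-0.022  0.613] near [-0.0181  0.4651]
top yend [0.0121 0.1068] lip z 0.054078997667700524
scene tray 187 mean [ 0.5593 -0.2474  0.0159] lo [ 0.4687 -0.2675  0.0102] hi [ 0.6175 -0.1868  0.0233] dir -169.0
scene red 229 mean [ 0.545  -0.0596  0.1295] lo [ 0.4856 -0.0665  0.1215] hi [ 0.5982 -0.0542  0.1346] dir -179.9
scene barrel 675 mean [ 0.5483 -0.0136  0.0837] lo [ 0.4884 -0.0351  0.0683] hi [0.5984 0.0013 0.0927] dir 178.1
scene yend [-0.0067  0.1099] lip z 0.05343773747799685
[[-0.     0.284 -0.959]
 [ 0.001 -0.959 -0.284]
 [-1.    -0.001 -0.   ]]
```

Measurements (m):
- Vee centre is about (0.540, -0.109), yaw within about 1°.
- Hinge y is -0.159. The barrel axis is at y=-0.022, x=0.540.
- The handle is at (0.540, -0.064, 0.124), so the clamp is at about 0 rad.

These fit the given sizes. Next I go above the handle, 35 mm to the robot side, jaws across the bar.

Request:
{"name": "step_arm", "arguments": {"series": [{"dx": 0,"dy": -0.02,"dz": -0.028,"wx": 2},{"dx": 0.002,"dy": -0.055,"dz": -0.075,"wx": 4},{"dx": 0.004,"dy": -0.091,"dz": -0.123,"wx": 6},{"dx": 0.006,"dy": -0.127,"dz": -0.171,"wx": 8},{"dx": 0.008,"dy": -0.163,"dz": -0.22,"wx": 10},{"dx": 0.01,"dy": -0.199,"dz": -0.268,"wx": 12},{"dx": 0.012,"dy": -0.235,"dz": -0.317,"wx": 14},{"dx": 0.014,"dy": -0.271,"dz": -0.366,"wx": 15},{"dx": 0.016,"dy": -0.305,"dz": -0.412,"wx": 16},{"dx": 0.018,"dy": -0.33,"dz": -0.445,"wx": 16.5},{"dx": 0.019,"dy": -0.345,"dz": -0.466,"wx": 16.5},{"dx": 0.019,"dy": -0.345,"dz": -0.466,"wx": 16.5},{"dx": 0.019,"dy": -0.345,"dz": -0.466,"wx": 16.5}], "hand": 0.045, "newtons": 15}}

```text
schema error: expected keys dx, dy, dz, wx, wy, wz
```

Request:
{"name": "step_arm", "arguments": {"series": [{"dx": 0,"dy": -0.02,"dz": -0.028,"wx": 2,"wy": 0,"wz": 0},{"dx": 0.002,"dy": -0.055,"dz": -0.075,"wx": 4,"wy": 0,"wz": 0},{"dx": 0.004,"dy": -0.091,"dz": -0.123,"wx": 6,"wy": 0,"wz": 0},{"dx": 0.006,"dy": -0.127,"dz": -0.171,"wx": 8,"wy": 0,"wz": 0},{"dx": 0.008,"dy": -0.163,"dz": -0.22,"wx": 10,"wy": 0,"wz": 0},{"dx": 0.01,"dy": -0.199,"dz": -0.268,"wx": 12,"wy": 0,"wz": 0},{"dx": 0.012,"dy": -0.235,"dz": -0.317,"wx": 14,"wy": 0,"wz": 0},{"dx": 0.014,"dy": -0.271,"dz": -0.366,"wx": 15,"wy": 0,"wz": 0},{"dx": 0.016,"dy": -0.305,"dz": -0.412,"wx": 16,"wy": 0,"wz": 0},{"dx": 0.018,"dy": -0.33,"dz": -0.445,"wx": 16.5,"wy": 0,"wz": 0},{"dx": 0.019,"dy": -0.345,"dz": -0.466,"wx": 16.5,"wy": 0,"wz": 0},{"dx": 0.019,"dy": -0.345,"dz": -0.466,"wx": 16.5,"wy": 0,"wz": 0},{"dx": 0.019,"dy": -0.345,"dz": -0.466,"wx": 16.5,"wy": 0,"wz": 0}], "hand": 0.045, "newtons": 15}}

```text
time_s: 1.72
position: [0.5044, -0.0645, 0.1994]
ee_rot: [0.0, -0.707, -0.0, 0.707]
contact_force: [-0.4, 0.3, 1.3]
opening: 0.045
```

Request:
{"name": "step_arm", "arguments": {"series": [{"dx": 0.02,"dy": 0,"dz": 0,"wx": 0,"wy": 0,"wz": 0},{"dx": 0.045,"dy": 0,"dz": 0,"wx": 0,"wy": 0,"wz": 0},{"dx": 0.07,"dy": 0,"dz": 0,"wx": 0,"wy": 0,"wz": 0},{"dx": 0.088,"dy": 0,"dz": 0,"wx": 0,"wy": 0,"wz": 0},{"dx": 0.094,"dy": 0,"dz": 0,"wx": 0,"wy": 0,"wz": 0},{"dx": 0.094,"dy": 0,"dz": 0,"wx": 0,"wy": 0,"wz": 0}]}}

```text
time_s: 2.48
position: [0.5042, -0.0649, 0.1056]
ee_rot: [0.001, -0.707, 0.0, 0.707]
contact_force: [0.4, 0.8, 0.1]
opening: 0.045
```

Request:
{"name": "step_arm", "arguments": {"series": [{"dx": 0,"dy": 0,"dz": 0,"wx": 0,"wy": 0,"wz": 0},{"dx": 0,"dy": 0,"dz": 0,"wx": 0,"wy": 0,"wz": 0},{"dx": 0,"dy": 0,"dz": 0,"wx": 0,"wy": 0,"wz": 0},{"dx": 0,"dy": 0,"dz": 0,"wx": 0,"wy": 0,"wz": 0}], "hand": 0, "newtons": 15}}

```text
time_s: 2.98
position: [0.5042, -0.0626, 0.1059]
ee_rot: [0.003, -0.707, -0.001, 0.707]
contact_force: [1.0, 16.8, 3.7]
opening: 0.0133
```

Request:
{"name": "step_arm", "arguments": {"series": [{"dx": -0.0045,"dy": 0.002,"dz": 0,"wx": 0,"wy": 0,"wz": 0},{"dx": -0.0093,"dy": 0.004,"dz": 0,"wx": 0,"wy": 0,"wz": 0},{"dx": -0.016,"dy": 0.008,"dz": 0,"wx": 0,"wy": 0,"wz": 0},{"dx": -0.0224,"dy": 0.012,"dz": 0,"wx": 0,"wy": 0,"wz": 0},{"dx": -0.034,"dy": 0.0215,"dz": 0,"wx": 0,"wy": 0,"wz": 0},{"dx": -0.0443,"dy": 0.033,"dz": 0,"wx": 0,"wy": 0,"wz": 0},{"dx": -0.0527,"dy": 0.0455,"dz": 0,"wx": 0,"wy": 0,"wz": 0},{"dx": -0.0527,"dy": 0.0455,"dz": 0,"wx": 0,"wy": 0,"wz": 0}], "newtons": 20}}

```text
time_s: 3.98
position: [0.5046, -0.1082, 0.1607]
ee_rot: [-0.003, 0.707, 0.001, -0.707]
contact_force: [-6.4, 10.6, 20.5]
opening: 0.0133
```

Request:
{"name": "step_arm", "arguments": {"series": [{"dx": -0.0035,"dy": 0.0065,"dz": 0,"wx": 0,"wy": 0,"wz": 0},{"dx": -0.0065,"dy": 0.0135,"dz": 0,"wx": 0,"wy": 0,"wz": 0},{"dx": -0.011,"dy": 0.028,"dz": 0,"wx": 0,"wy": 0,"wz": 0},{"dx": -0.013,"dy": 0.043,"dz": 0,"wx": 0,"wy": 0,"wz": 0},{"dx": -0.013,"dy": 0.058,"dz": 0,"wx": 0,"wy": 0,"wz": 0},{"dx": -0.0107,"dy": 0.0734,"dz": 0,"wx": 0,"wy": 0,"wz": 0},{"dx": -0.0062,"dy": 0.088,"dz": 0,"wx": 0,"wy": 0,"wz": 0},{"dx": -0.002,"dy": 0.097,"dz": 0,"wx": 0,"wy": 0,"wz": 0},{"dx": -0.002,"dy": 0.097,"dz": 0,"wx": 0,"wy": 0,"wz": 0}]}}

```text
time_s: 5.1
position: [0.5042, -0.2063, 0.1617]
ee_rot: [-0.003, 0.707, 0.0, -0.707]
contact_force: [-0.1, -2.4, 1.2]
opening: 0.0132
```

Request:
{"name": "step_arm", "arguments": {"series": [{"dx": 0.0015,"dy": 0.003,"dz": 0,"wx": 0,"wy": 0,"wz": 0},{"dx": 0.003,"dy": 0.006,"dz": 0,"wx": 0,"wy": 0,"wz": 0},{"dx": 0.0045,"dy": 0.008,"dz": 0,"wx": 0,"wy": 0,"wz": 0},{"dx": 0.006,"dy": 0.01,"dz": 0,"wx": 0,"wy": 0,"wz": 0},{"dx": 0.006,"dy": 0.01,"dz": 0,"wx": 0,"wy": 0,"wz": 0}]}}

```text
time_s: 5.72
position: [0.5045, -0.2108, 0.1571]
ee_rot: [-0.006, 0.707, 0.004, -0.707]
contact_force: [-3.2, 39.5, 28.9]
opening: 0.0151
```

Request:
{"name": "step_arm", "arguments": {"series": [{"dx": -0.002,"dy": -0.002,"dz": 0,"wx": 0,"wy": 0,"wz": 0},{"dx": -0.002,"dy": -0.002,"dz": 0,"wx": 0,"wy": 0,"wz": 0},{"dx": -0.002,"dy": -0.002,"dz": 0,"wx": 0,"wy": 0,"wz": 0},{"dx": -0.015,"dy": -0.002,"dz": 0,"wx": 0,"wy": 0,"wz": 0},{"dx": -0.045,"dy": -0.002,"dz": 0,"wx": 0,"wy": 0,"wz": 0},{"dx": -0.075,"dy": -0.002,"dz": 0,"wx": 0,"wy": 0,"wz": 0},{"dx": -0.09,"dy": -0.002,"dz": 0,"wx": 0,"wy": 0,"wz": 0},{"dx": -0.09,"dy": -0.002,"dz": 0,"wx": 0,"wy": 0,"wz": 0}], "hand": 0.05}}

```text
time_s: 6.72
position: [0.5047, -0.2104, 0.2479]
ee_rot: [-0.006, 0.708, 0.003, -0.706]
contact_force: [0.4, -0.8, -0.7]
opening: 0.0498
```

Run:
```python
from meas import *
f=vision.grab_frame("scene"); meas("scene",f); cv2.imwrite("pics/s1.png",cv2.resize(f["color"][130:310,220:460,::-1],None,fx=3,fy=3)); print(r.get_state()["qpos"].round(3))
```

```text
scene tray 164 mean [ 0.5782 -0.2456  0.0157] lo [ 0.4842 -0.2662  0.0101] hi [ 0.6177 -0.1867  0.0221] dir -156.5
scene red 176 mean [ 0.5459 -0.2059  0.1795] lo [ 0.4851 -0.2121  0.1718] hi [ 0.5999 -0.2013  0.1853] dir -180.0
scene barrel 661 mean [ 0.5477 -0.0136  0.0839] lo [ 0.4885 -0.0359  0.0691] hi [0.5976 0.0012 0.0933] dir 178.2
scene yend [0.0007 0.11  ] lip z 0.05344279162327448
[-0.487  0.319  1.624  0.014  1.205  1.083]
```

View pics/s1.png

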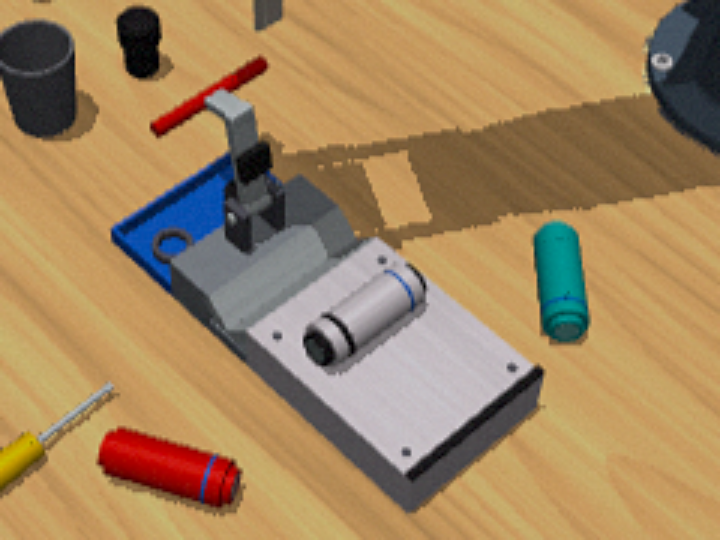

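The view shows the clamp upright against its stop: T-bar at crop (210,95), pad at (255,158). The barrel is untouched at (365,315). Next I go behind the barrel with the jaws along x, open to 60 mm, to push with both finger sides.

Request:
{"name": "step_arm", "arguments": {"series": [{"dx": 0,"dy": -0.02,"dz": -0.003,"wx": -8,"wy": 0,"wz": 0},{"dx": 0,"dy": -0.05,"dz": -0.007,"wx": -18,"wy": 0,"wz": 0},{"dx": 0,"dy": -0.08,"dz": -0.011,"wx": -28,"wy": 0,"wz": 0},{"dx": 0,"dy": -0.11,"dz": -0.015,"wx": -38,"wy": 0,"wz": 0},{"dx": 0.01,"dy": -0.14,"dz": -0.019,"wx": -48,"wy": 0,"wz": 0},{"dx": 0.03,"dy": -0.17,"dz": -0.023,"wx": -58,"wy": 0,"wz": 0},{"dx": 0.05,"dy": -0.2,"dz": -0.027,"wx": -68,"wy": 0,"wz": 0},{"dx": 0.07,"dy": -0.23,"dz": -0.031,"wx": -78,"wy": 0,"wz": 0},{"dx": 0.09,"dy": -0.25,"dz": -0.034,"wx": -87,"wy": 0,"wz": 0},{"dx": 0.1,"dy": -0.255,"dz": -0.035,"wx": -90,"wy": 0,"wz": 0},{"dx": 0.1,"dy": -0.255,"dz": -0.035,"wx": -90,"wy": 0,"wz": 0}], "hand": 0.06}}

```text
time_s: 8.15
position: [0.5393, 0.0464, 0.1488]
ee_rot: [0.495, 0.504, 0.503, -0.498]
contact_force: [-0.9, 0.5, 0.7]
opening: 0.06
```

Request:
{"name": "step_arm", "arguments": {"series": [{"dx": 0.03,"dy": 0,"dz": 0,"wx": 0,"wy": 0,"wz": 0},{"dx": 0.06,"dy": 0,"dz": 0,"wx": 0,"wy": 0,"wz": 0},{"dx": 0.08,"dy": 0,"dz": 0,"wx": 0,"wy": 0,"wz": 0},{"dx": 0.087,"dy": 0,"dz": 0,"wx": 0,"wy": 0,"wz": 0},{"dx": 0.087,"dy": 0,"dz": 0.01,"wx": 0,"wy": 0,"wz": 0},{"dx": 0.087,"dy": 0,"dz": 0.02,"wx": 0,"wy": 0,"wz": 0},{"dx": 0.087,"dy": 0,"dz": 0.028,"wx": 0,"wy": 0,"wz": 0},{"dx": 0.087,"dy": 0,"dz": 0.032,"wx": 0,"wy": 0,"wz": 0}]}}

```text
time_s: 9.15
position: [0.5391, 0.0149, 0.0618]
ee_rot: [0.495, 0.504, 0.503, -0.498]
contact_force: [0.7, 0.1, -0.2]
opening: 0.0598
```

Request:
{"name": "step_arm", "arguments": {"series": [{"dx": 0,"dy": 0,"dz": 0.003,"wx": 0,"wy": 0,"wz": 0},{"dx": 0,"dy": 0,"dz": 0.006,"wx": 0,"wy": 0,"wz": 0},{"dx": 0,"dy": 0,"dz": 0.009,"wx": 0,"wy": 0,"wz": 0},{"dx": 0,"dy": 0,"dz": 0.012,"wx": 0,"wy": 0,"wz": 0},{"dx": 0,"dy": 0,"dz": 0.015,"wx": 0,"wy": 0,"wz": 0},{"dx": 0,"dy": 0,"dz": 0.018,"wx": 0,"wy": 0,"wz": 0},{"dx": 0,"dy": 0,"dz": 0.021,"wx": 0,"wy": 0,"wz": 0},{"dx": 0,"dy": 0,"dz": 0.024,"wx": 0,"wy": 0,"wz": 0},{"dx": 0,"dy": 0,"dz": 0.027,"wx": 0,"wy": 0,"wz": 0},{"dx": 0,"dy": 0,"dz": 0.03,"wx": 0,"wy": 0,"wz": 0},{"dx": 0,"dy": 0,"dz": 0.033,"wx": 0,"wy": 0,"wz": 0},{"dx": 0,"dy": 0,"dz": 0.036,"wx": 0,"wy": 0,"wz": 0},{"dx": 0,"dy": 0,"dz": 0.039,"wx": 0,"wy": 0,"wz": 0},{"dx": 0,"dy": 0,"dz": 0.042,"wx": 0,"wy": 0,"wz": 0},{"dx": 0,"dy": 0,"dz": 0.044,"wx": 0,"wy": 0,"wz": 0},{"dx": 0,"dy": 0,"dz": 0.044,"wx": 0,"wy": 0,"wz": 0}]}}

```text
time_s: 11.15
position: [0.5389, -0.0292, 0.0611]
ee_rot: [0.495, 0.504, 0.503, -0.498]
contact_force: [-0.1, 0.2, -0.4]
opening: 0.0598
```

Run:
```python
from meas import *
f=vision.grab_frame("scene"); meas("scene",f); cv2.imwrite("pics/s2.png",cv2.resize(f["color"][130:310,220:460,::-1],None,fx=3,fy=3))
```

```text
scene tray 168 mean [ 0.5767 -0.2472  0.0157] lo [ 0.4805 -0.2665  0.0102] hi [ 0.6175 -0.1884  0.0221] dir -158.0
scene red 183 mean [ 0.546  -0.2062  0.1794] lo [ 0.4859 -0.2128  0.1716] hi [ 0.5991 -0.2009  0.1842] dir -180.0
scene barrel 91 mean [ 0.5078 -0.0287  0.0822] lo [ 0.4961 -0.0429  0.0682] hi [ 0.5189 -0.019   0.0995] dir 119.3
scene yend [0.0067 0.1099] lip z 0.053432802186160644
```

View pics/s2.png

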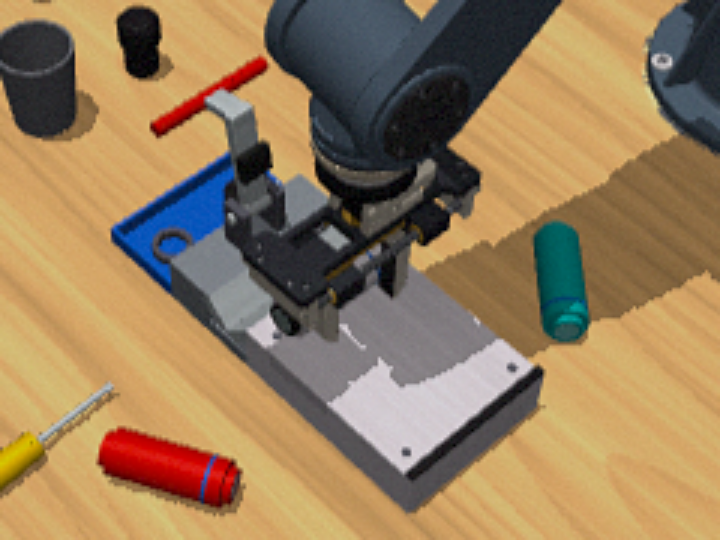

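The barrel is ahead of both fingers, its far end cap at crop (285,318), rolling parallel with nearly no force. I carry on to just past the groove's edge.

Request:
{"name": "step_arm", "arguments": {"series": [{"dx": 0,"dy": 0,"dz": 0.003,"wx": 0,"wy": 0,"wz": 0},{"dx": 0,"dy": 0,"dz": 0.006,"wx": 0,"wy": 0,"wz": 0},{"dx": 0,"dy": 0,"dz": 0.009,"wx": 0,"wy": 0,"wz": 0},{"dx": 0,"dy": 0,"dz": 0.012,"wx": 0,"wy": 0,"wz": 0},{"dx": 0,"dy": 0,"dz": 0.015,"wx": 0,"wy": 0,"wz": 0},{"dx": 0,"dy": 0,"dz": 0.018,"wx": 0,"wy": 0,"wz": 0},{"dx": 0,"dy": 0,"dz": 0.021,"wx": 0,"wy": 0,"wz": 0},{"dx": 0,"dy": 0,"dz": 0.023,"wx": 0,"wy": 0,"wz": 0},{"dx": 0,"dy": 0,"dz": 0.025,"wx": 0,"wy": 0,"wz": 0},{"dx": 0,"dy": 0,"dz": 0.027,"wx": 0,"wy": 0,"wz": 0},{"dx": 0,"dy": 0,"dz": 0.029,"wx": 0,"wy": 0,"wz": 0},{"dx": 0,"dy": 0,"dz": 0.031,"wx": 0,"wy": 0,"wz": 0},{"dx": 0,"dy": 0,"dz": 0.031,"wx": 0,"wy": 0,"wz": 0}]}}

```text
time_s: 12.82
position: [0.5388, -0.0603, 0.0607]
ee_rot: [0.495, 0.504, 0.503, -0.498]
contact_force: [-0.5, 0.2, 0.1]
opening: 0.0599
```

Request:
{"name": "step_arm", "arguments": {"series": [{"dx": 0,"dy": 0,"dz": -0.005,"wx": 0,"wy": 0,"wz": 0},{"dx": 0,"dy": 0,"dz": -0.02,"wx": 0,"wy": 0,"wz": 0},{"dx": -0.01,"dy": 0,"dz": -0.035,"wx": 0,"wy": 0,"wz": 0},{"dx": -0.04,"dy": 0,"dz": -0.05,"wx": 0,"wy": 0,"wz": 0},{"dx": -0.08,"dy": 0,"dz": -0.07,"wx": 0,"wy": 0,"wz": 0},{"dx": -0.12,"dy": 0,"dz": -0.1,"wx": 0,"wy": 0,"wz": 0},{"dx": -0.15,"dy": 0,"dz": -0.12,"wx": 0,"wy": 0,"wz": 0},{"dx": -0.16,"dy": 0,"dz": -0.13,"wx": 0,"wy": 0,"wz": 0}]}}

```text
time_s: 13.82
position: [0.5401, 0.0691, 0.2247]
ee_rot: [0.496, 0.505, 0.503, -0.497]
contact_force: [0.1, -0.2, -0.3]
opening: 0.0599
```

Run:
```python
from meas import *
f=vision.grab_frame("scene"); cv2.imwrite("pics/s3.png",cv2.resize(f["color"][130:310,220:460,::-1],None,fx=3,fy=3))
f=vision.grab_frame("top")
P=np.nan_to_num(cloud(f),nan=-9); X,Y,Z=P[...,0],P[...,1],P[...,2]
q=P[(X>.44)&(X<.64)&(Y>-.135)&(Y<-.04)&(Z>.058)&(Z<.095)]
if len(q): print(len(q),q.mean(0).round(4),np.percentile(q,1,0).round(4),np.percentile(q,99,0).round(4))
```

```text
708 [ 0.5397 -0.1087  0.0701] [ 0.4863 -0.1284  0.0588] [ 0.5945 -0.0903  0.0773]
```

View pics/s3.png

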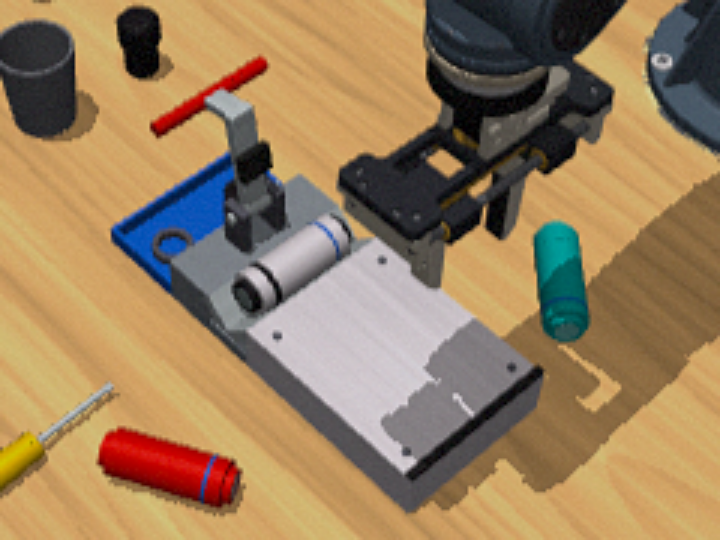

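The barrel is seated in the vee: crop (290,265), centre at x=0.540, y=-0.109, top about 74 mm high, 20 mm inside both ends. Now back to the handle, turning the jaws across the bar again.

Request:
{"name": "step_arm", "arguments": {"series": [{"dx": -0.01,"dy": -0.003,"dz": 0.02,"wx": 8,"wy": 0,"wz": 0},{"dx": -0.023,"dy": -0.007,"dz": 0.05,"wx": 18,"wy": 0,"wz": 0},{"dx": -0.025,"dy": -0.011,"dz": 0.085,"wx": 28,"wy": 0,"wz": 0},{"dx": -0.025,"dy": -0.015,"dz": 0.12,"wx": 38,"wy": 0,"wz": 0},{"dx": -0.025,"dy": -0.019,"dz": 0.155,"wx": 48,"wy": 0,"wz": 0},{"dx": -0.025,"dy": -0.023,"dz": 0.19,"wx": 58,"wy": 0,"wz": 0},{"dx": -0.025,"dy": -0.027,"dz": 0.22,"wx": 68,"wy": 0,"wz": 0},{"dx": -0.025,"dy": -0.031,"dz": 0.25,"wx": 78,"wy": 0,"wz": 0},{"dx": -0.025,"dy": -0.034,"dz": 0.272,"wx": 87,"wy": 0,"wz": 0},{"dx": -0.025,"dy": -0.035,"dz": 0.279,"wx": 90,"wy": 0,"wz": 0},{"dx": -0.025,"dy": -0.035,"dz": 0.279,"wx": 90,"wy": 0,"wz": 0}], "hand": 0.05}}

```text
time_s: 15.3
position: [0.5031, -0.2113, 0.2427]
ee_rot: [0.007, -0.706, -0.004, 0.708]
contact_force: [0.3, 0.3, -0.6]
opening: 0.0502
```

Request:
{"name": "step_arm", "arguments": {"series": [{"dx": 0.02,"dy": -0.002,"dz": 0,"wx": 0,"wy": 0,"wz": 0},{"dx": 0.045,"dy": -0.002,"dz": 0,"wx": 0,"wy": 0,"wz": 0},{"dx": 0.068,"dy": -0.002,"dz": 0,"wx": 0,"wy": 0,"wz": 0},{"dx": 0.082,"dy": -0.002,"dz": 0,"wx": 0,"wy": 0,"wz": 0},{"dx": 0.086,"dy": -0.002,"dz": 0,"wx": 0,"wy": 0,"wz": 0},{"dx": 0.086,"dy": -0.002,"dz": 0,"wx": 0,"wy": 0,"wz": 0}]}}

```text
time_s: 16.05
position: [0.503, -0.208, 0.157]
ee_rot: [0.007, -0.706, -0.004, 0.708]
contact_force: [0.7, -0.5, 0.5]
opening: 0.0499
```

Request:
{"name": "step_arm", "arguments": {"series": [{"dx": 0,"dy": 0,"dz": 0,"wx": 0,"wy": 0,"wz": 0},{"dx": 0,"dy": 0,"dz": 0,"wx": 0,"wy": 0,"wz": 0},{"dx": 0,"dy": 0,"dz": 0,"wx": 0,"wy": 0,"wz": 0},{"dx": 0,"dy": 0,"dz": 0,"wx": 0,"wy": 0,"wz": 0}], "hand": 0, "newtons": 15}}

```text
time_s: 16.55
position: [0.5031, -0.2082, 0.1571]
ee_rot: [0.007, -0.706, -0.004, 0.708]
contact_force: [-0.4, -6.0, 4.4]
opening: 0.0143
```

Request:
{"name": "step_arm", "arguments": {"series": [{"dx": -0.004,"dy": -0.007,"dz": 0,"wx": 0,"wy": 0,"wz": 0},{"dx": -0.0073,"dy": -0.0147,"dz": 0,"wx": 0,"wy": 0,"wz": 0},{"dx": -0.0118,"dy": -0.029,"dz": 0,"wx": 0,"wy": 0,"wz": 0},{"dx": -0.0142,"dy": -0.044,"dz": 0,"wx": 0,"wy": 0,"wz": 0},{"dx": -0.0142,"dy": -0.0595,"dz": 0,"wx": 0,"wy": 0,"wz": 0},{"dx": -0.012,"dy": -0.0746,"dz": 0,"wx": 0,"wy": 0,"wz": 0},{"dx": -0.0076,"dy": -0.089,"dz": 0,"wx": 0,"wy": 0,"wz": 0},{"dx": -0.001,"dy": -0.1026,"dz": 0,"wx": 0,"wy": 0,"wz": 0},{"dx": -0.001,"dy": -0.1026,"dz": 0,"wx": 0,"wy": 0,"wz": 0}]}}

```text
time_s: 17.68
position: [0.5035, -0.104, 0.159]
ee_rot: [0.007, -0.706, -0.005, 0.708]
contact_force: [3.7, 3.4, 0.7]
opening: 0.0134
```

Request:
{"name": "step_arm", "arguments": {"series": [{"dx": 0.004,"dy": -0.006,"dz": 0,"wx": 0,"wy": 0,"wz": 0},{"dx": 0.0082,"dy": -0.012,"dz": 0,"wx": 0,"wy": 0,"wz": 0},{"dx": 0.0185,"dy": -0.023,"dz": 0,"wx": 0,"wy": 0,"wz": 0},{"dx": 0.03,"dy": -0.033,"dz": 0,"wx": 0,"wy": 0,"wz": 0},{"dx": 0.039,"dy": -0.038,"dz": 0,"wx": 0,"wy": 0,"wz": 0},{"dx": 0.046,"dy": -0.0415,"dz": 0,"wx": 0,"wy": 0,"wz": 0},{"dx": 0.046,"dy": -0.0415,"dz": 0,"wx": 0,"wy": 0,"wz": 0}]}}

```text
time_s: 18.55
position: [0.5034, -0.0621, 0.1124]
ee_rot: [0.006, -0.706, -0.004, 0.708]
contact_force: [4.3, -10.4, -7.7]
opening: 0.0135
```

Request:
{"name": "step_arm", "arguments": {"series": [{"dx": 0,"dy": 0,"dz": 0,"wx": 0,"wy": 0,"wz": 0},{"dx": 0,"dy": 0,"dz": 0,"wx": 0,"wy": 0,"wz": 0},{"dx": -0.015,"dy": 0,"dz": 0,"wx": 0,"wy": 0,"wz": 0},{"dx": -0.035,"dy": 0,"dz": 0,"wx": 0,"wy": 0,"wz": 0},{"dx": -0.045,"dy": 0,"dz": -0.01,"wx": 0,"wy": 0,"wz": 0},{"dx": -0.045,"dy": 0,"dz": -0.025,"wx": 0,"wy": 0,"wz": 0},{"dx": -0.045,"dy": 0,"dz": -0.037,"wx": 0,"wy": 0,"wz": 0}], "hand": 0.05}}

```text
time_s: 19.42
position: [0.5416, -0.0628, 0.1576]
ee_rot: [0.006, -0.706, -0.004, 0.708]
contact_force: [0.1, 0.4, -0.3]
opening: 0.0501
```

Request:
{"name": "step_arm", "arguments": {"series": [{"dx": 0,"dy": 0,"dz": 0,"wx": 0,"wy": 0,"wz": 0},{"dx": 0,"dy": 0,"dz": 0,"wx": 0,"wy": 0,"wz": 0},{"dx": 0,"dy": 0,"dz": 0,"wx": 0,"wy": 0,"wz": 0},{"dx": 0.006,"dy": 0,"dz": 0,"wx": 0,"wy": 0,"wz": 0},{"dx": 0.012,"dy": 0,"dz": 0,"wx": 0,"wy": 0,"wz": 0},{"dx": 0.018,"dy": 0,"dz": 0,"wx": 0,"wy": 0,"wz": 0},{"dx": 0.022,"dy": 0,"dz": 0,"wx": 0,"wy": 0,"wz": 0},{"dx": 0.025,"dy": 0,"dz": 0,"wx": 0,"wy": 0,"wz": 0},{"dx": 0.025,"dy": 0,"dz": 0,"wx": 0,"wy": 0,"wz": 0}], "hand": 0}}

```text
time_s: 20.55
position: [0.5415, -0.0625, 0.1325]
ee_rot: [0.006, -0.706, -0.004, 0.708]
contact_force: [-0.4, -0.4, 0.4]
opening: 0.0004
```

Request:
{"name": "step_arm", "arguments": {"series": [{"dx": 0.001,"dy": 0,"dz": 0,"wx": 0,"wy": 0,"wz": 0},{"dx": 0.002,"dy": 0,"dz": 0,"wx": 0,"wy": 0,"wz": 0},{"dx": 0.0025,"dy": 0,"dz": 0,"wx": 0,"wy": 0,"wz": 0},{"dx": 0.0025,"dy": 0,"dz": 0,"wx": 0,"wy": 0,"wz": 0}]}}

```text
time_s: 21.05
position: [0.5417, -0.0622, 0.1307]
ee_rot: [0.006, -0.706, -0.005, 0.708]
contact_force: [-2.1, 2.4, 9.8]
opening: 0.0008
```

Request:
{"name": "step_arm", "arguments": {"series": [{"dx": 0.001,"dy": 0,"dz": 0,"wx": 0,"wy": 0,"wz": 0},{"dx": 0.0018,"dy": 0,"dz": 0,"wx": 0,"wy": 0,"wz": 0},{"dx": 0.0018,"dy": 0,"dz": 0,"wx": 0,"wy": 0,"wz": 0},{"dx": 0.0018,"dy": 0,"dz": 0,"wx": 0,"wy": 0,"wz": 0}]}}

```text
time_s: 21.55
position: [0.5418, -0.062, 0.1304]
ee_rot: [0.006, -0.706, -0.005, 0.708]
contact_force: [-6.9, 2.7, 17.3]
opening: 0.0005
```

Firm contact: 17 N with only 0.3 mm more travel, so the pad is on the barrel. I release straight up, back off and check.

Request:
{"name": "step_arm", "arguments": {"series": [{"dx": -0.003,"dy": 0,"dz": 0,"wx": 0,"wy": 0,"wz": 0},{"dx": -0.02,"dy": 0,"dz": 0,"wx": 0,"wy": 0,"wz": 0},{"dx": -0.06,"dy": 0,"dz": 0.01,"wx": 0,"wy": 0,"wz": 0},{"dx": -0.1,"dy": -0.02,"dz": 0.04,"wx": 0,"wy": 0,"wz": 0},{"dx": -0.12,"dy": -0.06,"dz": 0.09,"wx": 0,"wy": 0,"wz": 0},{"dx": -0.12,"dy": -0.11,"dz": 0.13,"wx": 0,"wy": 0,"wz": 0},{"dx": -0.12,"dy": -0.16,"dz": 0.16,"wx": 0,"wy": 0,"wz": 0},{"dx": -0.12,"dy": -0.19,"dz": 0.18,"wx": 0,"wy": 0,"wz": 0},{"dx": -0.12,"dy": -0.2,"dz": 0.18,"wx": 0,"wy": 0,"wz": 0},{"dx": -0.12,"dy": -0.2,"dz": 0.18,"wx": 0,"wy": 0,"wz": 0}]}}

```text
time_s: 22.8
position: [0.3631, 0.1366, 0.2543]
ee_rot: [0.006, -0.707, -0.005, 0.707]
contact_force: [-0.6, 0.2, 0.3]
opening: 0.0003
```

Run:
```python
from meas import *
g=vision.grab_frame("scene"); f=vision.grab_frame("top")
for n,a in(("top",f),("scene",g)):
    P=np.nan_to_num(cloud(a),nan=-9); X,Y,Z=P[...,0],P[...,1],P[...,2]; roi=(X>.44)&(X<.64)&(Y>-.3)&(Y<0)
    for nm,m in(("red",roi&red(a)&(Z>.09)),("barrel",roi&(Y>-.135)&(Y<-.075)&(Z>.058)&(Z<.078)&~red(a))):
        q=P[m]; print(n,nm,len(q),q.mean(0).round(4),np.percentile(q,1,0).round(4),np.percentile(q,99,0).round(4))
a=cv2.resize(g["color"][130:310,220:460,::-1],None,fx=2.5,fy=2.5)
cv2.imwrite("pics/s4.png",cv2.resize(g["color"][130:310,220:460,::-1],None,fx=3,fy=3))
```

```text
top red 259 [ 0.5391 -0.0635  0.1295] [ 0.4828 -0.0691  0.1235] [ 0.5948 -0.0579  0.1347]
top barrel 507 [ 0.5401 -0.1086  0.0698] [ 0.4863 -0.1281  0.0591] [ 0.5947 -0.0906  0.077 ]
scene red 227 [ 0.5451 -0.0591  0.1281] [ 0.4851 -0.066   0.1197] [ 0.5986 -0.0541  0.1338]
scene barrel 272 [ 0.5627 -0.1038  0.0694] [ 0.491  -0.1218  0.0583] [ 0.5987 -0.0863  0.0775]
```

View pics/s4.png

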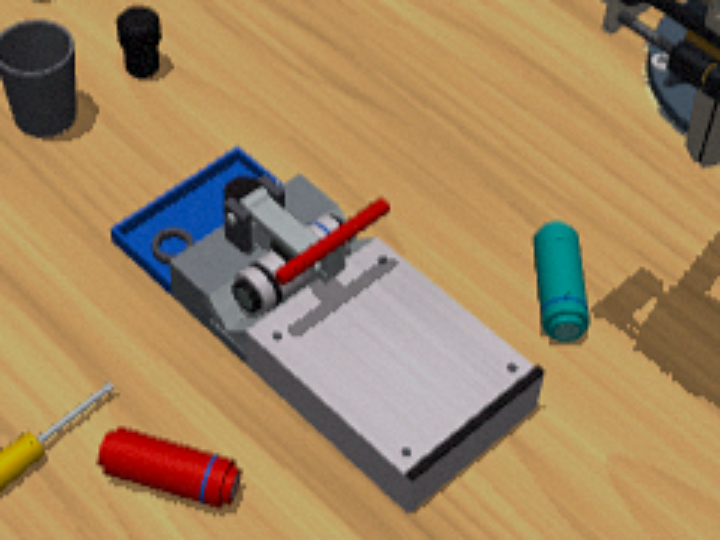

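The clamp arm now lies over the seated barrel, with the T-bar at crop (335,240) and the barrel's end at (255,290). The bar sits about 1 mm lower than at the start, at level. The bystanders in view are unmoved and the robot is clear of everything.

```bash
python3 -c "
from plant import r
print(r.sign_off())"
```

```text
the job is handed in; nothing more can be done
None
```

The job is done and handed in at about 23 s of the 64 s allowed. I swung the clamp up to its stop by its T-bar. With two open fingers I then rolled the silver barrel along the deck until it dropped into the vee by itself. After that I swung the clamp down and pressed it on with about 17 N.

Last checks:
- **Barrel:** it is seated at x=0.540, y=-0.109, about 20 mm inside both cradle ends, and did not move when clamped.
- **Clamp:** the T-bar is back at level height. It gave only about 0.3 mm more under the last rise in force, from 10 to 17 N, so the pad is resting on the barrel. The pad contact itself is hidden in the camera view, so I judged it from the force and bar height.
- **Surroundings:** in the last close-up, the objects in view were unmoved and the robot was touching nothing. The white bottle, blue case, orange look-alike and far end of the screwdriver were outside that crop, and the tray's cap was hidden. No move went near any of them except the cap; the gripper passed above the tray while working the clamp.

The two cameras disagreed by 3 to 5 mm in y, which the grip on the bar settled. Pushing the clamp against its upper stop briefly put about 49 N on the wrist, under the 120 N limit. That push went through the fingers, not the gripper's body.

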